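# Suction check on a spotting arm

## Robot

A 7-joint arm with a two-finger parallel gripper is mounted at the origin on the work surface. World frame = base frame: x ahead of the robot, y to its left, z up, the work surface at z = 0. Lengths are in m, angles in rad, forces in N, time in s.
With the tool pointing down it reaches from about 0.35 to 0.9 m from the base axis. Payload 8.1 kg.
Tool frame: the origin (TCP) lies on the centre line of the jaws, within the pads' length; the fingertips stand 19 mm ahead of it and the grasp point (between the pads) is the TCP; z points along the fingers, y is the direction in which the jaws open and shut (so a half turn about z gives the same grasp; the last joint's range is limited). The gripper opens to 92 mm and grips with 3 to 60 N. Pads are 19 mm wide; open, the fingers measure 130 mm over their backs; the gripper's body (75 mm by 190 mm) begins 47 mm behind the grasp point.
Start: joints at [-1.318, 0.434, 0.025, 1.573, -0.012, 1.134, -0.075], TCP at [0.218, 0.586, 0.217] pointing down, gripper open.
Joint ranges: [-2.62, 2.62], [-0.44, 2.09], [-1.27, 1.32], [0.08, 2.57], [-1.32, 4.46], [0.12, 2], [-2.74, 2.74]. Speed limits (rad/s): [2.22, 2.22, 3.01, 3.01, 3.14, 3.14, 3.14].

## Interface

Orientations are given as a rotation vector (axis times angle).
In Python, from cell import monitor, imaging, workorder, outline_of gives the robot as it stands.
- The arm moves only by the tool move_arm, never from a script. Its argument "series" is a list of rows, each a list of 6 numbers: the shift along the world's x, y, z in cm, then the turn, a rotation vector about the world's x, y, z in degrees. A call has 1 to 8 rows; each row shifts and turns the commanded pose from where the row before left it; what a row does not reach is not made up. A row lasts 1/10 s, in which the tool goes at most 50 mm and 8.59 degrees, less where a joint would pass 70% of its speed; a pose out of reach is approached as far as the arm can. A call with a gripper value outside its range is refused whole. "grip" is the opening, from 0 (shut) to 1 (fully open), set as the call begins (left out, the last holds). The fingers move at their own pace and stop on an object; "force" is the grip in N (left out, the last holds). Time passes only in rows, so rows that do not move let the fingers close. It gives the time, the measured TCP pose, the force and the opening at its end, in the units of the state.
- monitor.observe(): the state, without advancing time (a new reading comes with each control period).
- imaging.get_image(name): name is "side" or "top" or "wrist"; returns a dict with "color" (384x512x3 uint8, red, green, blue), "fx", "fy", "cx", "cy" (pixels), "dist_coeffs" ([k1, k2, p1, p2, k3] as OpenCV has them; the pictures are not rectified), "rvec" (rotation vector, rad) and "tvec" (3), from world to camera coordinates, as OpenCV has them; the wrist camera has in their place "mount" (4x4, takes a point from camera to tool coordinates, whose origin is the TCP and whose axes are the flange's). Camera axes: x right, y down, z forward; pixel columns grow to the right and rows downward; lengths in m; the calibration is good to about 2 mm. A picture is of the moment at which its call begins: read the wrist's pose just before it. There is no depth.
- workorder.sign_off(): hands the job in, once; it reports no verdict.
Trained networks look in the newest picture that a camera, given by its name, has taken for a name from the list of things; names that differ only in an ending like _2 or _b are one class to them, and where a whole thing is asked for, a point or a joint stands for the part that bears it (a point fixed in the world has none). Each returns a list of dicts, best first, with "p" (0 to 1); they miss things now and then, are a little off and sometimes report something else, mostly with a low value. They report only what shows in the picture. A call takes as long as a camera call.
- outline_of(camera, thing): "mask" (384x512 bool, what is visible of it) and "rect" ([left, top, width, height] in pixels, round what is visible of it).
The state is a dict: "clock": time; "joints": joint angles; "dq": joint speeds; "joint_efforts": joint torques, N m; "position": TCP position; "ee_rot": TCP orientation; "force": force on the tool from outside, world axes, zero at the start; "ft_torque": the same for the moment, N m; "width": opening from 0.0 (shut) to 1.0 (fully open).
Only numpy, scipy, OpenCV 4.12 (cv2) and the standard library are available. Lean on these libraries where they do the work, as an engineer would, in place of code of your own. Each camera call takes 0.05 s, during which the arm holds its last target. There are 200 camera calls.

## Task

Check the suction of the spotting arm: first throw the red-knobbed damper lever fully over, away from the robot, to open the suction, then lift the vacuum gauge out of its stand and set its blue cup down wholly inside the red ring on the sloping board. Hold the gauge square to the board's surface, pressing gently so that its spring stem is about half-way in, and finish while still holding it there like that. Leave the two bottles and the brush alone.

Things in the scene. Friction and masses are not known exactly. Their poses are not given: they have to be found in the camera images.
- damper_tip (a point): Centre of the red ball knob (26 mm) on the damper lever, a 10 mm rod 75 mm long from pivot to this point, on an aluminium block on the front of the arm's foot. It leans towards the robot at the start and swings in the unit's x-z plane. Knob centre 105 to 115 mm above the bench, pivot 40 mm. Friction about 1 N at the knob; it stays where it is left.
- damper (a joint): Angle of the damper lever, rad: 0 = shut, leaning 0.5 rad towards the robot; 1.0 = fully over, leaning 0.5 rad away from it (upright at 0.5). Starts at 0 to 0.15.
- unit: Bench-top spotting arm, fixed: grey foot 330 x 200 x 18 mm (220 mm before to 110 mm behind the origin), column, white board 170 mm wide (x), 490 mm long (y; round nose at +y). Origin on the bench under the board's tilt hinge (97 mm up). x points away from the robot, across the board, within 0.16 rad of straight ahead. Lever pivot at x = -180, y = -60 mm.
- mark (a point): Centre of the red ring (52 mm inside, 64 mm outside diameter) painted on the perforated steel strip on top of the board; z square to the surface, up out of it; y along the board. The board is clamped sloping 0.2 to 0.4 rad down towards the robot, about 130 mm above the bench here. The ring may lie anywhere along the strip's middle line.
- gauge_grip (a point): Centre of the vacuum gauge's black square grip, 28 x 28 x 64 mm, yellow end cap. Gauge: 151 mm tall, 0.2 to 0.4 kg. Below the grip a brass body with a 50 mm dial (sticks out 37 mm to +x, its top 25 mm below this point), a 48 mm collar (underside 83 mm below), and the spring stem. z runs along the gauge from cup to grip, upright at the start; grip faces look to x and y.
- gauge_cup (a point): Centre of the lip (underside) of the blue suction cup, 32 mm in diameter: 119 mm below gauge_grip on the gauge's axis with the stem out, less as it goes in. z points from the cup to the grip.
- gauge_stem (a joint): How far the gauge's spring stem is pushed in, m: 0 = out, 0.012 = all the way in. The spring is 0.8 N per mm with 0.8 N to start it, so half-way (0.006) takes about 5.6 N.
- stand_hole (a point): Centre of the 40 mm round hole in the top of the fixed plywood stand, 100 x 100 mm and 50 mm high. The gauge hangs in it upright by its collar, cup below; it comes straight up. The stand is on the left or the right, the tray of bottles on the other side.
- tray: Fixed steel tray 130 x 200 x 18 mm holding the two bottles and the brush; origin under its centre.
- bottle_red: Loose clear spotting bottle with a red cap, 46 mm in diameter, 115 mm tall, standing in the tray; origin under its base. To be left alone.
- bottle_blue: The same with a blue cap. To be left alone.
- brush: Loose wooden spotting brush, 180 x 22 x 14 mm, lying in the tray beside the bottles; origin under its middle, x along it. To be left alone.

How it is judged:
On the way, in this order (a step that is already met when the one before it is completed fails the run):
1. the damper lever is thrown fully over, away from the robot (value of joint damper above 0.85 rad), for 0.2 s.
2. the gauge is held by the fingers, lifted clear of its stand (z of gauge_cup in the frame of stand_hole above 0.005 m and contact force between the fingers and gauge above 1 N and contact force between gauge and stand below 0.1 N), for 0.2 s.
At the end, for the whole second after the job is handed in: Lever over (> 0.85 rad); gauge held still by the fingers, off its stand, its cup on the board with its centre within 10 mm of the ring's centre, its axis within 0.14 rad of square to the board, its stem 3 to 9 mm in (of 12) (value of joint damper above 0.85 rad and distance between gauge_cup and mark below 0.01 m and angle between the z axis of gauge_cup and the z axis of mark, either way round below 0.14 rad and value of joint gauge_stem between 0.003 and 0.009 m and contact force between gauge and board above 1.5 N and contact force between the fingers and gauge above 1 N and linear speed of gauge below 0.02 m/s and contact force between gauge and stand below 0.1 N); the arm keeps its last pose, push and grip.
It fails at once if a bottle is moved more than 30 mm or tipped (distance of any of bottle_red, bottle_blue from where it was at the start of the episode above 0.03 m or angle between any of bottle_red, bottle_blue's own z axis and vertical above 0.35 rad).
It fails at once if the brush is moved more than 30 mm (distance of brush from where it was at the start of the episode above 0.03 m).
It fails at once if the gauge is pushed hard against the board (over 20 N) (contact force between gauge and board above 20 N).
It also fails if it takes over 53 s, if anything falls off the work surface, if the arm or the gripper's body presses on something with over 40 N, if the wrist force passes 120 N, or if a joint passes its speed limit or range.

## Working session

There is one attempt and no reset: what is moved stays moved. The work goes in short steps, Python scripts to look and compute and a tool call to move; the robot and the scene stay as the last step left them, time stands still between calls to the robot, and variables do not carry over. Pictures are saved under pics/ and viewed, about 8 in all and at most 12, crops included, and the job is handed in when it is done.

Besides the shell and the picture viewer there is one more tool, called after "Emit:" by a JSON object that holds its "api" and its "payload", one argument or row to a line. move_arm: Moves the arm, as the interface text tells. Its arguments: {"type":"object","properties":{"series":{"type":"array"},"grip":{"type":"number"},"force":{"type":"number"}},"required":["series"]}

```bash
mkdir -p pics; ls; cat > h.py <<'E'
import numpy as np, cv2, json
from cell import monitor, imaging, workorder, outline_of
from scipy.spatial.transform import Rotation as R
def cam(name):
    s=monitor.observe(); im=imaging.get_image(name)
    K=np.array([[im['fx'],0,im['cx']],[0,im['fy'],im['cy']],[0,0,1]]); D=np.array(im['dist_coeffs'],float)
    if 'rvec' in im and im['rvec'] is not None:
        Rc=R.from_rotvec(np.ravel(im['rvec'])).as_matrix(); t=np.ravel(im['tvec'])
    else:
        M=np.array(im['mount']); T=np.eye(4); T[:3,:3]=R.from_rotvec(s['ee_rot']).as_matrix(); T[:3,3]=s['position']
        W=np.linalg.inv(T@M); Rc=W[:3,:3]; t=W[:3,3]
    return dict(img=im['color'],K=K,D=D,R=Rc,t=t,s=s)
def proj(c,P):
    return cv2.projectPoints(np.atleast_2d(np.array(P,float)),cv2.Rodrigues(c['R'])[0],c['t'],c['K'],c['D'])[0][:,0]
def ray(c,uv):
    p=cv2.undistortPoints(np.array(uv,float).reshape(-1,1,2),c['K'],c['D'])[0,0]
    d=c['R'].T@np.array([p[0],p[1],1]); return -c['R'].T@c['t'], d/np.linalg.norm(d)
def onz(c,uv,z):
    o,d=ray(c,uv); return o+d*(z-o[2])/d[2]
def tri(rs):
    A=sum(np.eye(3)-np.outer(d,d) for o,d in rs); b=sum((np.eye(3)-np.outer(d,d))@o for o,d in rs)
    p=np.linalg.solve(A,b); return p,[np.linalg.norm(np.cross(p-o,d)) for o,d in rs]
def save(c,fn): cv2.imwrite(fn,c['img'][:,:,::-1])
def cen(m):
    ys,xs=np.nonzero(m); return xs.mean(),ys.mean()
E
python3 - <<'E'
from h import *
print(monitor.observe())
ims=[]
for n in ['side','top']:
    c=cam(n); ims.append(c['img'])
    print(n,(-c['R'].T@c['t']).round(3),c['K'][0,0])
    for th in ['damper_tip','unit','gauge_grip','gauge_cup','stand_hole','tray','bottle_red','bottle_blue','brush','mark']:
        try:
            for o in outline_of(n,th)[:2]: print(th,round(o['p'],2),o['rect'],np.round(cen(o['mask']),1))
        except Exception as e: print(th,e)
    cv2.imwrite(f'pics/{n}0.png',cv2.resize(c['img'][:,:,::-1],(768,576)))
E
```

```text
pics
{'clock': 0.0, 'joints': array([-1.31761002,  0.4352251 ,  0.0249652 ,  1.57412294, -0.01158609,
        1.13400209, -0.07512736]), 'dq': array([-0.00076606, -0.00025655,  0.00120944,  0.00023425, -0.00123253,
        0.00068387, -0.00073442]), 'joint_efforts': array([-2.48930399e-05, -6.67849016e+01,  9.85019803e-01, -3.14475310e+01,
       -6.05491502e-02,  4.26106586e-02,  1.59683386e-04]), 'position': array([0.21757206, 0.58532752, 0.2166336 ]), 'ee_rot': array([-5.56032048e-01, -3.09186061e+00,  2.52478394e-03]), 'force': array([-0.75873303, -0.02129842, -0.30082838]), 'ft_torque': array([ 0.03368574, -0.03713012, -0.04273484]), 'width': 0.9966339143828326}
side [ 0.086 -0.921  0.947] 473.16626703170647
damper_tip 0.71 [235.9, 204.1, 13.7, 18.7] [242.8 210.8]
damper_tip 0.36 [169.9, 136.5, 59.8, 46.5] [200.8 163.8]
unit 0.94 [219.2, 122.8, 154.9, 125.7] [296.6 194.7]
gauge_grip 0.58 [281.3, 257.3, 25.3, 44.8] [290.4 281.5]
stand_hole 0.66 [259.3, 276.9, 56.4, 54.6] [286.3 306.6]
tray 0.71 [170.3, 138.1, 59.0, 43.1] [200.4 164.8]
tray 0.56 [217.6, 124.4, 155.8, 125.5] [296.6
[... 310 characters left out ...]
42169506
damper_tip 0.58 [272.0, 230.0, 9.0, 16.0] [274.  237.2]
unit 0.65 [149.0, 92.9, 208.9, 153.4] [258.6 164.9]
unit 0.53 [82.2, 236.9, 26.8, 19.3] [ 97.9 244.9]
gauge_grip 0.82 [370.9, 218.9, 27.2, 26.4] [381.7 233.5]
gauge_cup 0.5 [83.2, 235.6, 26.5, 19.9] [ 98.3 245.1]
stand_hole 0.6 [356.9, 216.2, 41.4, 43.7] [371.  239.5]
tray 0.94 [88.0, 207.8, 78.2, 60.6] [129.9 239.5]
tray 0.24 [369.3, 219.6, 29.9, 25.3] [382.2 232.8]
bottle_red 0.88 [129.3, 234.1, 19.3, 16.9] [140.1 244.2]
bottle_blue 0.66 [81.7, 235.2, 29.6, 19.0] [ 97.9 245.1]
brush 0.64 [89.7, 222.4, 73.7, 6.8] [121.6 223.8]
mark 0.97 [252.7, 137.7, 29.1, 26.0] [267.1 150.5]
mark 0.27 [368.7, 219.8, 28.7, 26.4] [381.8 232.8]
```

View pics/side0.png

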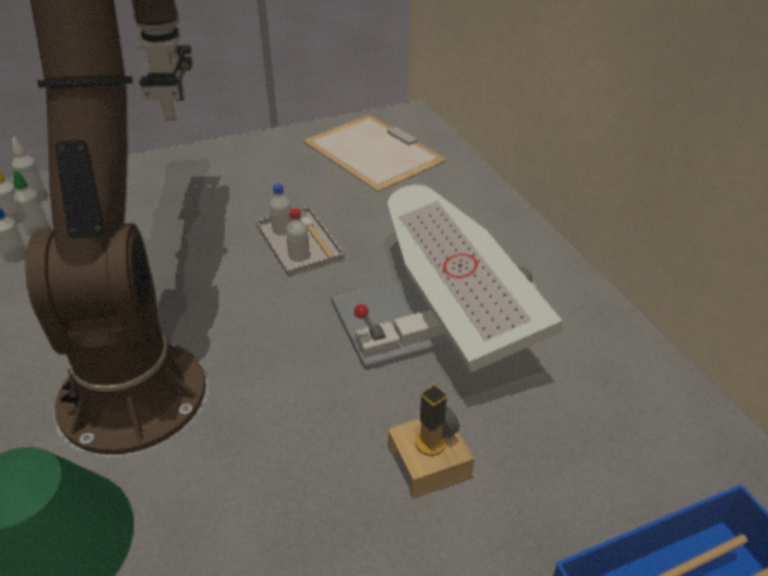

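View pics/top0.png

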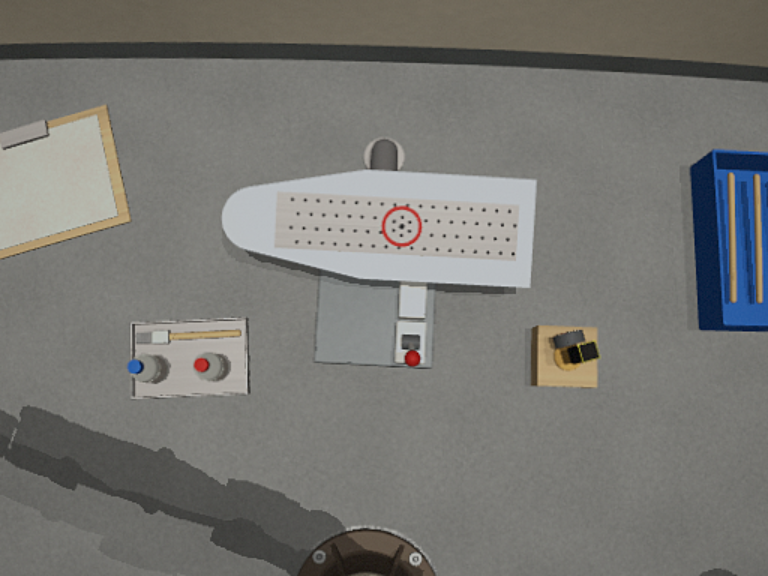

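Both views agree. The ring is at about (267,151) in the top image and the knob at about (275,238). The gauge is in its stand on the robot's right at about (382,233), and the tray is on the left. Next I triangulate.

```bash
python3 - <<'E'
from h import *
C={n:cam(n) for n in ['side','top']}
def blobs(c,lo,hi,box):
    x0,y0,x1,y1=box; hsv=cv2.cvtColor(c['img'],cv2.COLOR_RGB2HSV)
    m=cv2.inRange(hsv,lo,hi)|(cv2.inRange(hsv,(172,lo[1],lo[2]),(180,255,255)) if lo[0]==0 else 0)
    k=np.zeros_like(m);k[y0:y1,x0:x1]=m[y0:y1,x0:x1]; return k
red=((0,120,80),(8,255,255))
def ell(m):
    ys,xs=np.nonzero(m); h=cv2.convexHull(np.c_[xs,ys].astype(np.int32)); return cv2.fitEllipse(h) if len(h)>=5 else None
ringS=ell(blobs(C['side'],*red,(285,160,330,195))); ringT=ell(blobs(C['top'],*red,(245,130,292,172)))
kS=ell(blobs(C['side'],*red,(230,198,252,220))); kT=ell(blobs(C['top'],*red,(262,225,288,250)))
print(ringS,ringT,kS,kT)
P=lambda a,b:tri([ray(C['side'],a),ray(C['top'],b)])
ring,e1=P(ringS[0],ringT[0]); knob,e2=P(kS[0],kT[0]); print('ring',ring.round(4),e1,'knob',knob.round(4),e2)
s=1/1.5
T=lambda u,v:(u*s,v*s)
fl=onz(C['top'],T(315,362),.018);fr=onz(C['top'],T(431,368),.018);print('foot',fl.round(4),fr.round(4),'yaw',np.arctan2(-(fl-fr)[0],(fl-fr)[1]), np.linalg.norm(fl-fr))
for nm,a,b in [('strip nr far',(530,318),(518,207)),('strip nr near',(487,338),(516,262)),('strip far near',(400,208),(275,247)),('strip far far',(434,199),(277,192)),('board rt far',(559,322),(536,180)),('board rt near',(475,360),(531,287)),]:
    p,e=P(T(*a),T(*b)); print(nm,p.round(4),np.round(e,4))
# stand corners top z=.05, from top view
for q in [(532,326),(597,326),(598,387),(533,386)]: print('stand',onz(C['top'],T(*q),.05).round(4))
# crops
def crop(c,b,k): 
    x0,y0,x1,y1=b; return cv2.resize(c['img'][y0:y1,x0:x1,::-1],None,fx=k,fy=k,interpolation=cv2.INTER_CUBIC)
a=crop(C['top'],(145,95,365,260),3.5); cv2.imwrite('pics/topu.png',a)
b=crop(C['side'],(250,245,325,335),4); d=crop(C['top'],(345,205,420,270),5)
b=cv2.resize(b,(400,480)); d=cv2.resize(d,(400,347)); q=np.zeros((480,800,3),np.uint8); q[:,:400]=b; q[:347,400:]=d; cv2.imwrite('pics/g.png',q)
E
```

```text
((306.40167236328125, 176.71127319335938), (15.092105865478516, 22.54798698425293), 82.20850372314453) ((267.1814270019531, 150.55789184570312), (26.346004486083984, 26.930118560791016), 28.634475708007812) ((240.31031799316406, 206.78274536132812), (8.09999942779541, 8.923888206481934), 137.22958374023438) ((274.5, 238.59707641601562), (9.73695182800293, 10.508352279663086), 0.0)
ring [ 0.6058 -0.0408  0.1318] [np.float64(0.0011223564505297827), np.float64(0.0011223564505297653)] knob [ 0.4021 -0.0626  0.1097] [np.float64(0.0012823974906426684), np.float64(0.0012823974906426704)]
foot [0.3954 0.0941 0.018 ] [ 0.39   -0.1007  0.018 ] yaw -0.027857255823334842 0.1948397004016209
strip nr far [ 0.6393 -0.2236  0.1451] [0.0022 0.0022]
strip nr near [ 0.5573 -0.2238  0.1293] [0.0049 0.0049]
strip far near [0.567  0.1509 0.1463] [0.0043 0.0043]
strip far far [0.6492 0.1536 0.1465] [0.0009 0.0009]
board rt far [ 0.6807 -0.2513  0.1465] [0.001 0.001]
board rt near [ 0.5211 -0.2501  0.1176] [0.0058 0.0058]
stand [ 0.4613 -0.2651  0.05  ]
stand [ 0.4636 -0.3758  0.05  ]
stand [ 0.3622 -0.3755  0.05  ]
stand [ 0.3624 -0.2661  0.05  ]
```

View pics/g.png

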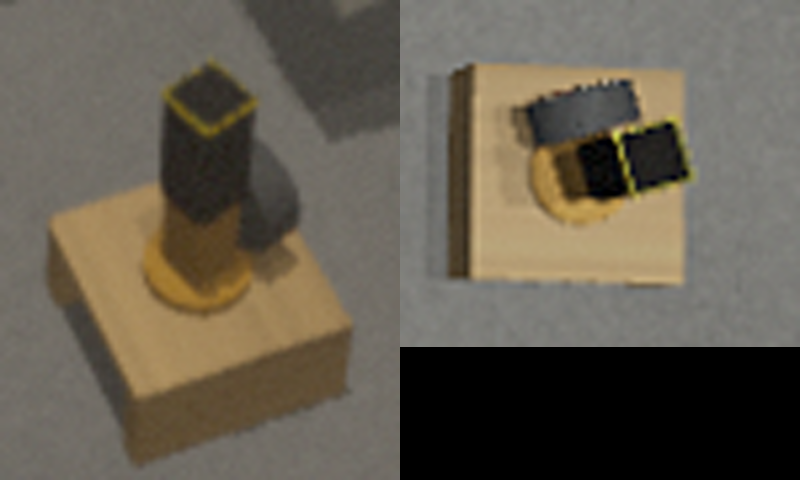

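The crop shows the yellow-capped grip square at about (392.6,234.2) in top coordinates. Its dial faces away from the robot, with a yaw of about +14°. I'll go to the lever first with the gripper closing.

Emit:
{"api": "move_arm", "payload": {
  "series": [
    [1.6,-4.1,0,0,0,2.7],
    [1.6,-4.1,0,0,0,2.7],
    [1.6,-4.1,0,0,0,2.7],
    [1.6,-4.1,0,0,0,2.7],
    [1.6,-4.1,0,0,0,2.7],
    [1.6,-4.1,0,0,0,2.7],
    [1.6,-4.1,0,0,0,2.7],
    [0.4,-4.5,0,0,0,0]
  ],
  "grip": 0
}}

```text
clock: 2.0
position: [0.3352, 0.2524, 0.2177]
ee_rot: [0.04, 3.14, 0.001]
force: [0.5, -0.2, 0.7]
width: 0.354
```

Emit:
{"api": "move_arm", "payload": {
  "series": [
    [0.4,-4.5,0,0,0,0],
    [0.4,-4.5,0,0,0,0],
    [0.4,-4.5,0,0,0,0],
    [0.4,-4.5,0,0,0,0],
    [0.4,-4.5,0,0,0,0],
    [0.4,-4.5,0,0,0,0],
    [0.4,-4.5,0,0,0,0],
    [0,0,0,0,0,0]
  ]
}}

```text
clock: 2.8
position: [0.3618, -0.0661, 0.218]
ee_rot: [0.052, 3.14, -0.001]
force: [0.3, 0.6, -0.6]
width: 0.005
```

```bash
python3 - <<'E'
from h import *
c=cam('wrist'); save(c,'pics/w1.png'); print(c['s']['position'],R.from_rotvec(c['s']['ee_rot']).as_matrix().round(3).tolist(),c['s']['width'])
cp=-c['R'].T@c['t']; print('cam',cp, 'axis',c['R'][2])
print(proj(c,[[.6058,-.0408,.1318],[.402,-.0626,.11]]))
E
```

```text
[ 0.36182113 -0.06607658  0.2179613 ] [[-0.999, 0.033, 0.002], [0.033, 0.999, -0.001], [-0.002, -0.001, -1.0]] 0.005032081688276194
cam [ 0.28931743 -0.06375014  0.38563965] axis [ 0.269176   -0.00882205 -0.9630506 ]
[[283.39923819 374.68325129]
 [261.28768888 218.08503195]]
```

View pics/w1.png

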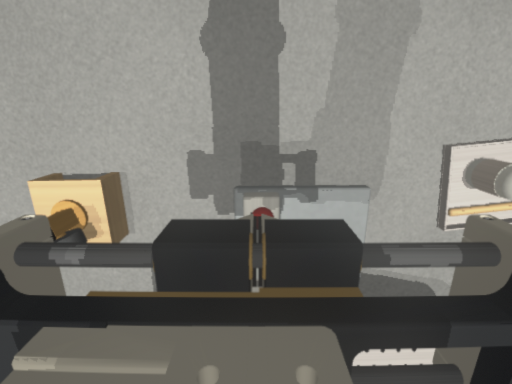

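The knob shows at (262,217), within 1 px of the prediction. I'll descend in front of it and push.

Emit:
{"api": "move_arm", "payload": {
  "series": [
    [0,0,-3.5,0,0,0],
    [0,0,-3.5,0,0,0],
    [0,0,-3.4,0,0,0],
    [0,0,0,0,0,0],
    [1.5,0,0,0,0,0],
    [1.5,0,0,0,0,0],
    [1.5,0,0,0,0,0]
  ]
}}

```text
clock: 3.55
position: [0.4081, -0.0602, 0.115]
ee_rot: [0.039, 3.14, 0.001]
force: [0.8, -0.0, -0.1]
width: 0.004
```

Emit:
{"api": "move_arm", "payload": {
  "series": [
    [1.5,0,0,0,0,0],
    [1.0,0,0,0,0,0],
    [0.7,0,0,0,0,0],
    [0.5,0,0,0,0,0],
    [0,0,0,0,0,0]
  ]
}}

```text
clock: 4.05
position: [0.4441, -0.061, 0.1137]
ee_rot: [0.041, 3.141, 0.0]
force: [-0.5, 0.4, -0.9]
width: 0.006
```

Emit:
{"api": "move_arm", "payload": {
  "series": [
    [0.3,0,0,0,0,0],
    [0.3,0,0,0,0,0],
    [0,0,0,0,0,0]
  ]
}}

```text
clock: 4.35
position: [0.4499, -0.0611, 0.1135]
ee_rot: [0.041, 3.141, 0.0]
force: [-0.0, -0.8, -0.7]
width: 0.008
```

```bash
python3 - <<'E'
from h import *
C={n:cam(n) for n in ['side','top']}
print(C['top']['s']['position'],C['top']['s']['force'])
for n in C:
    for o in outline_of(n,'damper_tip')[:2]: print(n,o['p'],o['rect'])
    print(proj(C[n],[[.4565,-.065,.109],[.467,-.065,.106]]))
a=cv2.resize(C['side']['img'][170:250,210:310,::-1],(500,400),interpolation=cv2.INTER_CUBIC)
b=cv2.resize(C['top']['img'][200:260,240:315,::-1],(300,240),interpolation=cv2.INTER_CUBIC)
q=np.zeros((400,800,3),np.uint8);q[:,:500]=a;q[:240,500:]=b;cv2.imwrite('pics/l.png',q)
E
```

```text
[ 0.44973783 -0.061167    0.11343976] [ 0.30754889 -0.28524647 -0.53557666]
side 0.63 [236.3, 203.6, 11.2, 16.6]
[[259.32708483 202.30461336]
 [262.95278399 202.1359013 ]]
[[276.06654558 214.84041968]
 [276.04836862 210.53526361]]
```

View pics/l.png

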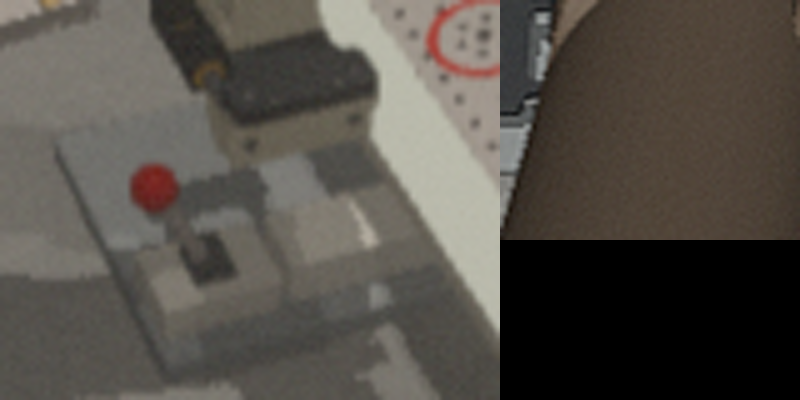

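The knob is still at its start position, about (241,208) in the side image, so the fingers missed it. I'll overlay where the TCP should appear.

```bash
python3 - <<'E'
from h import *
c=cam('side'); im=cv2.resize(c['img'][:,:,::-1],None,fx=4,fy=4,interpolation=cv2.INTER_CUBIC)
s=c['s'];T=R.from_rotvec(s['ee_rot']).as_matrix();p=s['position']
L=lambda q:p+T@np.array(q)
for q,col in [((0,0,0),(0,255,0)),((0,0,.019),(255,0,0)),((0,.095,-.047),(0,255,255)),((0,-.095,-.047),(255,255,0)),((0,.019,.019),(255,0,255)),((0,-.019,.019),(255,0,255))]:
    u=proj(c,L(q))[0]; print(q,u); cv2.circle(im,tuple(int(round(4*x+1.5)) for x in u),5,col,-1)
cv2.imwrite('pics/ov.png',im[4*100:4*250,4*180:4*370])
w=cam('wrist'); save(w,'pics/w2.png'); print(proj(w,[L((0,0,0)),L((0,0,.019)),[.402,-.0626,.11]]))
for n in['side','wrist']:
  c=cam(n)
  hsv=cv2.cvtColor(c['img'],cv2.COLOR_RGB2HSV); m=cv2.inRange(hsv,(0,120,60),(8,255,255))|cv2.inRange(hsv,(172,120,60),(180,255,255))
  nn,l,st,ce=cv2.connectedComponentsWithStats(m); print(n,[(ce[i].round(1),st[i,4]) for i in range(1,nn) if st[i,4]>15])
E
```

```text
(0, 0, 0) [256.33155868 200.84753303]
(0, 0, 0.019) [256.29784772 206.15839239]
(0, 0.095, -0.047) [243.78500975 166.24756404]
(0, -0.095, -0.047) [270.53945295 210.73862089]
(0, 0.019, 0.019) [253.74881717 201.71608994]
(0, -0.019, 0.019) [258.90235595 210.69743808]
[[257.00095547 223.49550656]
 [256.98150931 213.39949046]
 [252.87962988 153.29554235]]
side [(array([196.2, 141.9]), np.int32(42)), (array([297.7, 177.1]), np.int32(27)), (array([314.8, 176.6]), np.int32(25)), (array([240.4, 206.9]), np.int32(60))]
wrist [(array([253.7, 153.7]), np.int32(1146))]
```

View pics/ov.png

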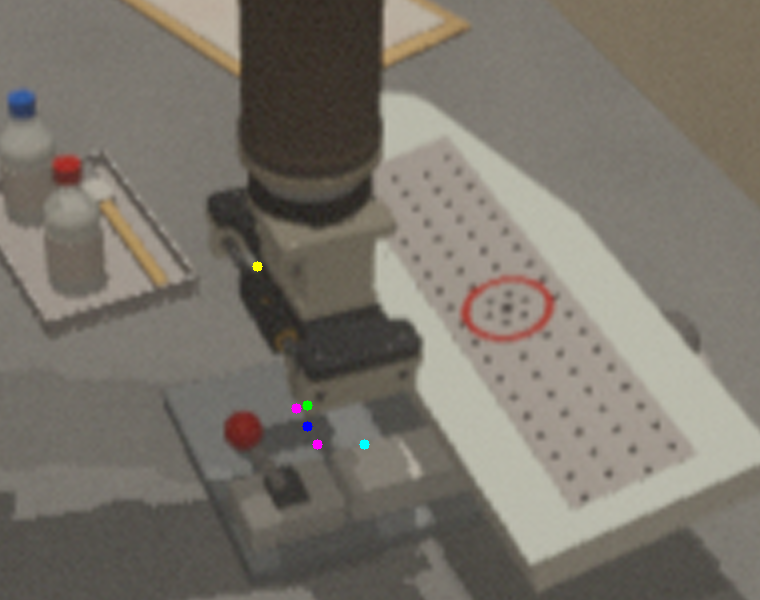

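View pics/w2.png

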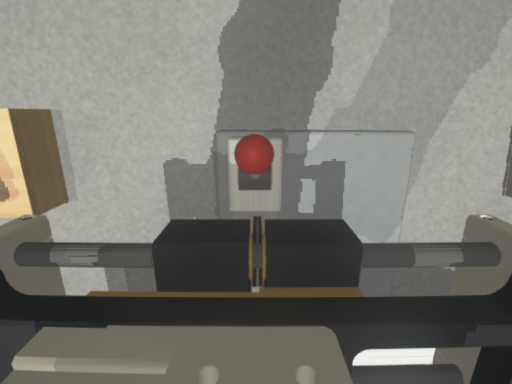

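```bash
python3 - <<'E'
from h import *
C={n:cam(n) for n in['side','wrist']}
s=C['side']['s'];T=R.from_rotvec(s['ee_rot']).as_matrix();p=s['position']
print(C['wrist']['K'].round(1).tolist(),C['wrist']['D'])
for n in C:
  hsv=cv2.cvtColor(C[n]['img'],cv2.COLOR_RGB2HSV); m=cv2.inRange(hsv,(8,110,50),(28,255,255))
  x0,y0,x1,y1=(240,170,262,205) if n=='side' else (225,200,290,288)
  ys,xs=np.nonzero(m[y0:y1,x0:x1]); print(n,len(xs),xs.mean()+x0,ys.mean()+y0,xs.min()+x0,xs.max()+x0,ys.min()+y0,ys.max()+y0)
for ws in [(258,232),(258,255),(258,275)]:
  q,e=tri([ray(C['side'],(251.7,185)),ray(C['wrist'],ws)]); print(ws,q.round(4),np.round(e,4),'tool',(T.T@(q-p)).round(4))
im=imaging.get_image('wrist'); print(np.array(im['mount']).round(4).tolist())
E
```

```text
[[265.9, 0.0, 256.9], [0.0, 265.9, 187.4], [0.0, 0.0, 1.0]] [-0.02790551  0.          0.          0.          0.        ]
side 6 250.83333333333334 184.0 249 253 182 186
wrist 176 256.4375 259.16477272727275 249 265 237 278
(258, 232) [ 0.4335 -0.0602  0.1697] [0.0036 0.0036] tool [ 0.0162  0.0006 -0.0563]
(258, 255) [ 0.4379 -0.0606  0.1726] [0.0016 0.0016] tool [ 0.0118  0.0002 -0.0591]
(258, 275) [ 0.4406 -0.0616  0.1766] [0.0058 0.0058] tool [ 0.009  -0.0007 -0.0631]
[[0.0007, -0.9635, -0.2678, 0.0723], [1.0, 0.0005, 0.0007, -0.0002], [-0.0006, -0.2678, 0.9635, -0.1678], [0.0, 0.0, 0.0, 1.0]]
```

Emit:
{"api": "move_arm", "payload": {
  "series": [
    [0,0,4,0,0,0],
    [-4,0,2,0,0,0],
    [-4,0,0,0,0,0],
    [0,0,0,0,0,0],
    [0,0,0,0,0,0],
    [0,0,0,0,0,0],
    [0,0,0,0,0,0]
  ],
  "grip": 1
}}

```text
clock: 5.6
position: [0.3706, -0.0612, 0.1734]
ee_rot: [0.041, 3.141, -0.001]
force: [-0.1, 0.1, -0.3]
width: 0.564
```

```bash
python3 - <<'E'
from h import *
C={n:cam(n) for n in['side','wrist']}
s=C['side']['s'];T=R.from_rotvec(s['ee_rot']).as_matrix();p=s['position']; print(s['position'],s['width'])
out=[]
for n,b,k in [('side',(205,110,295,230),5),('wrist',(0,150,512,384),0.68)]:
    c=C[n]; im=cv2.resize(c['img'][:,:,::-1],None,fx=k,fy=k,interpolation=cv2.INTER_CUBIC)
    for y,col in [(0,(0,255,0)),(.046,(255,0,255)),(-.046,(255,255,0))]:
        for z in (0,.019):
            u=proj(c,p+T@np.array([0,y,z]))[0]; print(n,y,z,u.round(1)); cv2.circle(im,tuple(int(round(k*x)) for x in u),2,col,-1)
    out.append(im[int(b[1]*k):int(b[3]*k),int(b[0]*k):int(b[2]*k)])
q=np.zeros((600,800,3),np.uint8)
for im,x in zip(out,(0,452)): q[:im.shape[0],x:x+im.shape[1]]=im[:,:800-x]
cv2.imwrite('pics/m.png',q)
E
```

```text
[ 0.37060309 -0.06120509  0.17339784] 0.5642212737297524
side 0 0 [227.5 191. ]
side 0 0.019 [227.7 196.7]
side 0.046 0 [221.8 180.2]
side 0.046 0.019 [222.1 185.8]
side -0.046 0 [233.5 202.5]
side -0.046 0.019 [233.7 208.2]
wrist 0 0 [257.1 223.9]
wrist 0 0.019 [257.  213.8]
wrist 0.046 0 [324.5 223.9]
wrist 0.046 0.019 [318.3 213.8]
wrist -0.046 0 [189.6 223.8]
wrist -0.046 0.019 [195.8 213.7]
```

View pics/m.png

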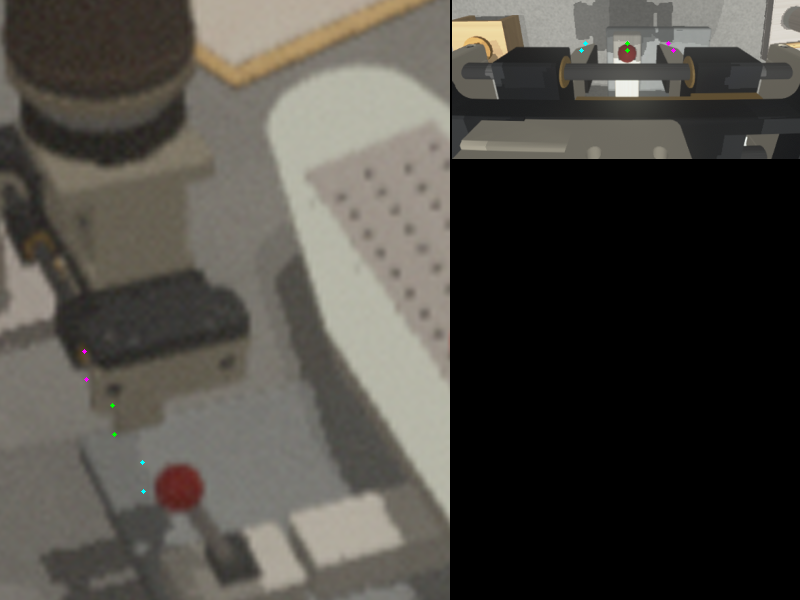

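Emit:
{"api": "move_arm", "payload": {
  "series": [
    [0,0,0,0,0,0],
    [0,0,0,0,0,0],
    [0,0,0,0,0,0],
    [0,0,0,0,0,0],
    [0,0,0,0,0,0]
  ]
}}

```text
clock: 6.2
position: [0.3698, -0.0611, 0.1735]
ee_rot: [0.041, 3.141, 0.0]
force: [0.0, 0.4, 0.5]
width: 0.998
```

```bash
python3 - <<'E'
from h import *
C={n:cam(n) for n in['side','wrist']}
s=C['side']['s'];T=R.from_rotvec(s['ee_rot']).as_matrix();p=s['position']; print(s['position'],s['width'])
q=np.zeros((600,800,3),np.uint8)
for n,b,k,o in [('side',(210,160,260,215),6,(0,0)),('wrist',(140,190,290,310),3.3,(305,0))]:
    c=C[n]; im=cv2.resize(c['img'][:,:,::-1],None,fx=k,fy=k,interpolation=cv2.INTER_CUBIC)
    y=-.046
    for z in (-.047,-.019,0,.019):
        u=proj(c,p+T@np.array([0,y,z]))[0]; print(n,y,z,u.round(1)); cv2.circle(im,tuple(int(round(k*x)) for x in u),2,(0,255,0),-1)
    im=im[int(b[1]*k):int(b[3]*k),int(b[0]*k):int(b[2]*k)]
    q[o[1]:o[1]+im.shape[0],o[0]:o[0]+im.shape[1]]=im
cv2.imwrite('pics/m2.png',q[:400])
E
```

```text
[ 0.36975585 -0.06113908  0.1734509 ] 0.9978027910902547
side -0.046 -0.047 [232.6 187.8]
side -0.046 -0.019 [232.9 196.7]
side -0.046 0 [233.1 202.5]
side -0.046 0.019 [233.4 208.3]
wrist -0.046 -0.047 [167.5 260. ]
wrist -0.046 -0.019 [182.1 235.9]
wrist -0.046 0 [189.6 223.5]
wrist -0.046 0.019 [195.7 213.5]
```

View pics/m2.png

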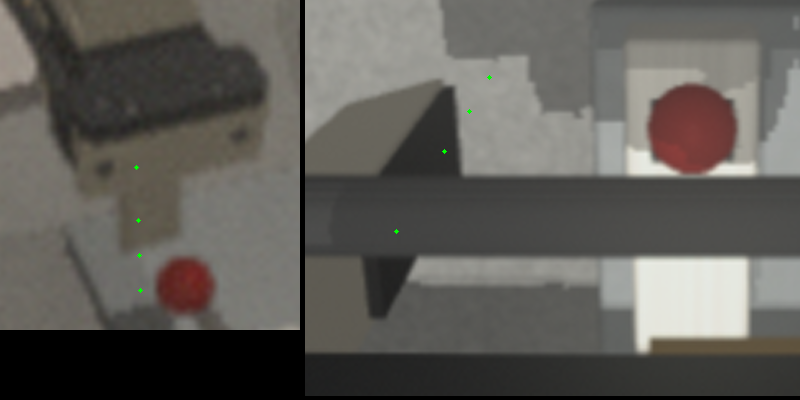

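```bash
python3 - <<'E'
from h import *
C={n:cam(n) for n in['side','wrist']}
s=C['side']['s'];T=R.from_rotvec(s['ee_rot']).as_matrix();p=s['position']
def back(n,u,y):
    o,d=ray(C[n],u); o=T.T@(o-p); d=T.T@d; return (o+d*(y-o[1])/d[1]).round(4)
for a,b in [(440,82),(453,86),(460,176),(415,258),(383,318),(370,318),(365,258),(385,172)]: print('wrist',(a,b),back('wrist',(140+(a-305)/3.3,190+b/3.3),-.046))
for a,b in [(120,250),(178,235),(118,195),(180,178),(78,195),(260,145),(78,140),(265,80)]: print('side',(a,b),back('side',(210+a/6,160+b/6),-.065))
E
```

```text
wrist (440, 82) [ 0.0133 -0.046  -0.0178]
wrist (453, 86) [ 0.0093 -0.046  -0.0098]
wrist (460, 176) [-0.0098 -0.046  -0.0099]
wrist (415, 258) [-0.0095 -0.046  -0.0396]
wrist (383, 318) [-0.0095 -0.046  -0.0556]
wrist (370, 318) [-0.0062 -0.046  -0.0602]
wrist (365, 258) [ 0.0031 -0.046  -0.0595]
wrist (385, 172) [ 0.011  -0.046  -0.0487]
side (120, 250) [ 0.0138 -0.065  -0.0232]
side (178, 235) [-0.0106 -0.065  -0.0234]
side (118, 195) [ 0.0137 -0.065  -0.0519]
side (180, 178) [-0.012  -0.065  -0.0528]
side (78, 195) [ 0.0298 -0.065  -0.0568]
side (260, 145) [-0.0455 -0.065  -0.0596]
side (78, 140) [ 0.0286 -0.065  -0.0841]
side (265, 80) [-0.0476 -0.065  -0.0917]
```

The pads' real position, measured in the wrist image, puts the fingertips 10 mm behind the reported TCP rather than 19 mm ahead. The true grasp point is therefore about 29 mm behind the reported TCP, and the fingers passed over the knob. I'll repeat the push lower.

Emit:
{"api": "move_arm", "payload": {
  "series": [
    [-0.3,0,0,0,0,0],
    [0,0,0,0,0,0],
    [0,0,0,0,0,0],
    [0,0,0,0,0,0],
    [0,0,0,0,0,0],
    [0,0,0,0,0,0],
    [0,0,0,0,0,0],
    [0,0,0,0,0,0]
  ],
  "grip": 0
}}

```text
clock: 7.2
position: [0.3667, -0.0612, 0.1734]
ee_rot: [-0.041, -3.141, 0.0]
force: [-0.2, -0.5, 0.3]
width: 0.355
```

Emit:
{"api": "move_arm", "payload": {
  "series": [
    [0,0,-3.0,0,0,0],
    [0,0,-3.0,0,0,0],
    [0,0,-2.8,0,0,0],
    [0,0,0,0,0,0],
    [1.3,0,0,0,0,0],
    [1.3,0,0,0,0,0],
    [1.3,0,0,0,0,0],
    [0,0,0,0,0,0]
  ]
}}

```text
clock: 8.0
position: [0.4094, -0.0611, 0.0865]
ee_rot: [0.04, 3.137, -0.001]
force: [-0.6, -0.5, -0.0]
width: 0.007
```

Emit:
{"api": "move_arm", "payload": {
  "series": [
    [1.3,0,0,0,0,0],
    [1.0,0,0,0,0,0],
    [0.7,0,0,0,0,0],
    [0.5,0,0,0,0,0],
    [0,0,0,0,0,0]
  ]
}}

```text
clock: 8.5
position: [0.4415, -0.0612, 0.0854]
ee_rot: [0.041, 3.141, -0.0]
force: [-0.2, -0.1, -0.2]
width: 0.005
```

Emit:
{"api": "move_arm", "payload": {
  "series": [
    [0.3,0,0,0,0,0],
    [0.3,0,0,0,0,0],
    [0,0,0,0,0,0]
  ]
}}

```text
clock: 8.8
position: [0.4456, -0.0611, 0.0852]
ee_rot: [-0.041, -3.139, -0.0]
force: [-3.6, -0.8, 1.2]
width: 0.001
```

```bash
python3 - <<'E'
from h import *
for n in['side','wrist','top']:
  c=cam(n)
  hsv=cv2.cvtColor(c['img'],cv2.COLOR_RGB2HSV); m=cv2.inRange(hsv,(0,120,60),(8,255,255))|cv2.inRange(hsv,(172,120,60),(180,255,255))
  nn,l,st,ce=cv2.connectedComponentsWithStats(m); print(n,[(ce[i].round(1),st[i].tolist()) for i in range(1,nn) if st[i,4]>10])
  print(proj(c,[[.402,-.0626,.11],[.4565,-.065,.109],[.467,-.065,.106]]).round(1).tolist())
print(c['s']['position'],c['s']['force'])
E
```

```text
side [(array([196.1, 141.9]), [193, 139, 7, 7, 43]), (array([314.8, 176.7]), [310, 170, 8, 14, 24]), (array([297.6, 177.7]), [295, 172, 7, 12, 24])]
[[239.8, 206.8], [259.3, 202.3], [263.0, 202.1]]
wrist [(array([255.9, 285.4]), [252, 270, 8, 22, 53])]
[[252.4, 167.8], [251.1, 255.9], [251.8, 268.4]]
top [(array([266.9, 149.2]), [254, 137, 27, 28, 134]), (array([133.8, 242.8]), [129, 239, 10, 9, 71])]
[[274.7, 238.1], [276.1, 214.8], [276.0, 210.5]]
[ 0.4457082  -0.06111767  0.0852106 ] [-5.3820068  -0.76177845  1.11933307]
```

Force −5 N means it is on the end stop. I'll retreat, open, and move toward the gauge.

Emit:
{"api": "move_arm", "payload": {
  "series": [
    [-1.5,0,0,0,0,0],
    [-1,0,4,0,0,0],
    [0,0,5,0,0,0],
    [0,0,5,0,0,0],
    [0,-4,2,0,0,2.6],
    [0,-4.5,0,0,0,2.6],
    [0,-4.5,0,0,0,2.6],
    [0,-4.5,0,0,0,2.6]
  ],
  "grip": 1
}}

```text
clock: 9.75
position: [0.4227, -0.2379, 0.2464]
ee_rot: [-0.249, 3.128, -0.001]
force: [1.5, -0.0, -0.8]
width: 0.652
```

```bash
python3 - <<'E'
from h import *
C={n:cam(n) for n in['side','top','wrist']}
s=C['side']['s'];print(s['position'],s['ee_rot'],s['width'])
for n in C:
  c=C[n];hsv=cv2.cvtColor(c['img'],cv2.COLOR_RGB2HSV); m=cv2.inRange(hsv,(0,120,60),(8,255,255))|cv2.inRange(hsv,(172,120,60),(180,255,255))
  nn,l,st,ce=cv2.connectedComponentsWithStats(m); print(n,[(ce[i].round(1),st[i].tolist()) for i in range(1,nn) if st[i,4]>10])
  print(proj(c,[[.402,-.0626,.11],[.4565,-.065,.109],[.467,-.065,.106]]).round(1).tolist())
p,e=tri([ray(C['side'],(289,263.2)),ray(C['top'],(392.2,233.8))]); print('gaugetop',p.round(4),e)
# yellow cap
for n,b in [('side',(275,250,310,285)),('top',(360,210,410,255)),('wrist',(0,0,512,384))]:
  c=C[n];hsv=cv2.cvtColor(c['img'],cv2.COLOR_RGB2HSV); m=cv2.inRange(hsv,(24,150,100),(35,255,255)); k=np.zeros_like(m);x0,y0,x1,y1=b;k[y0:y1,x0:x1]=m[y0:y1,x0:x1]
  ys,xs=np.nonzero(k)
  if len(xs)>5: print(n,len(xs),cv2.minAreaRect(np.c_[xs,ys].astype(np.int32)),cv2.boxPoints(cv2.minAreaRect(np.c_[xs,ys].astype(np.int32))).round(1).tolist())
a=cv2.resize(C['wrist']['img'][:,:,::-1],(512,384)); b=cv2.resize(C['side']['img'][170:270,210:290,::-1],(280,350),interpolation=cv2.INTER_CUBIC)
q=np.zeros((384,800,3),np.uint8);q[:,:512]=a;q[:350,520:]=b;cv2.imwrite('pics/w3.png',q)
save(C['side'],'pics/s3.png'); save(C['top'],'pics/t3.png')
E
```

```text
[ 0.42265316 -0.23792566  0.24638343] [-2.48750726e-01  3.12826861e+00 -1.41556727e-03] 0.6517852411825659
side [(array([196.3, 141.9]), [193, 139, 7, 7, 41]), (array([315.3, 174.2]), [311, 170, 7, 11, 20]), (array([263.8, 201.8]), [260, 198, 9, 9, 59])]
[[239.8, 206.8], [259.3, 202.3], [263.0, 202.1]]
top [(array([267.3, 150.7]), [254, 137, 27, 28, 150]), (array([275.8, 210.6]), [271, 206, 10, 10, 82]), (array([133.8, 242.8]), [129, 239, 10, 9, 71])]
[[274.7, 238.1], [276.1, 214.8], [276.0, 210.5]]
wrist []
[[409.4, 183.7], [394.0, 224.9], [390.5, 231.5]]
gaugetop [ 0.4147 -0.3243  0.1617] [np.float64(0.0009241555943090894), np.float64(0.0009241555943090216)]
side 10 ((285.12310791015625, 265.9846496582031), (11.401754379272461, 1.2278811931610107), 37.87498474121094) [[280.20001220703125, 263.0], [281.0, 262.0], [290.0, 269.0], [289.20001220703125, 270.0]]
```

View pics/w3.png

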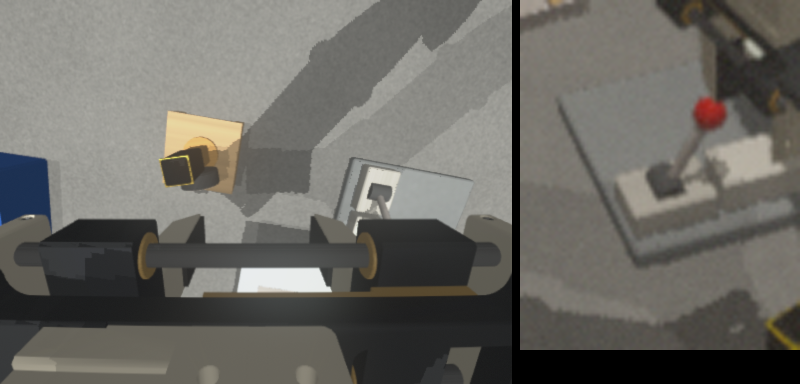

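Picture: the lever leans fully away from the robot, with the knob at (264,202) in the side image, matching the prediction for 1.0 rad. The gauge cap is at about (176,171) in the wrist view. Next I refine the gauge pose.

```bash
python3 - <<'E'
from h import *
c=cam('wrist'); hsv=cv2.cvtColor(c['img'],cv2.COLOR_RGB2HSV); m=cv2.inRange(hsv,(22,120,60),(38,255,255)); m[:140]=0;m[200:]=0;m[:,:140]=0;m[:,210:]=0
ys,xs=np.nonzero(m); print(len(xs))
h=cv2.convexHull(np.c_[xs,ys].astype(np.int32)); _,q=cv2.minEnclosingTriangle(h); b=cv2.approxPolyDP(h,4,True)[:,0]; print(b.tolist())
W=[onz(c,u,.165) for u in b]; W=np.array(W); print(W.round(4).tolist(),W.mean(0).round(4), onz(c,(xs.mean(),ys.mean()),.165))
for i in range(len(W)): d=W[(i+1)%len(W)]-W[i]; print(np.linalg.norm(d).round(4),np.degrees(np.arctan2(d[1],d[0])).round(1))
T=R.from_rotvec(c['s']['ee_rot']).as_matrix(); print('toolx deg',np.degrees(np.arctan2(-T[1,0],-T[0,0])),c['s']['position'])
E
```

```text
105
[[189, 182], [162, 185], [156, 158], [183, 154]]
[[0.4233, -0.3061, 0.165], [0.4303, -0.332, 0.165], [0.4046, -0.3391, 0.165], [0.397, -0.314, 0.165]] [ 0.4138 -0.3228  0.165 ] [ 0.40801689 -0.31725493  0.165     ]
0.0268 -74.9
0.0267 -164.5
0.0263 106.8
0.0275 16.6
toolx deg 8.598718537808663 [ 0.42171831 -0.23969463  0.2459932 ]
```

Emit:
{"api": "move_arm", "payload": {
  "series": [
    [-0.35,-4.2,0,0,0,3.6],
    [-0.4,-4.2,0,0,0,3.5],
    [0,0,0,0,0,0],
    [0,0,0,0,0,0],
    [0,0,-2,0,0,0],
    [0,0,-2,0,0,0],
    [0,0,0,0,0,0]
  ]
}}

```text
clock: 10.65
position: [0.4142, -0.3169, 0.2035]
ee_rot: [0.441, -3.108, -0.005]
force: [-0.4, 0.3, -0.3]
width: 1.001
```

```bash
python3 - <<'E'
from h import *
c=cam('wrist'); hsv=cv2.cvtColor(c['img'],cv2.COLOR_RGB2HSV); m=cv2.inRange(hsv,(22,120,60),(38,255,255)); 
nn,l,st,ce=cv2.connectedComponentsWithStats(m); print([(ce[i].round(1),st[i].tolist()) for i in range(1,nn) if st[i,4]>8])
T=R.from_rotvec(c['s']['ee_rot']).as_matrix(); print('toolx deg',np.degrees(np.arctan2(-T[1,0],-T[0,0])),c['s']['position'],c['s']['width'],T[:,2])
print(proj(c,[[.414,-.323,.165],[.414,-.323,.133]]))
a=np.radians(15.7);ex=np.array([np.cos(a),np.sin(a),0]);ey=np.array([-np.sin(a),np.cos(a),0])
print(proj(c,[np.array([.414,-.3235,.165])+.014*(i*ex+j*ey) for i,j in [(1,1),(1,-1),(-1,-1),(-1,1)]]).round(1).tolist())
E
```

```text
[(array([250.3, 187.1]), [232, 186, 35, 6, 66]), (array([232.6, 199.1]), [232, 196, 2, 7, 10]), (array([265., 210.]), [264, 202, 3, 17, 19])]
toolx deg 16.165242772298765 [ 0.41415396 -0.31687549  0.20345039] 1.0008071078318688 [-0.00292253  0.00299219 -0.99999125]
[[249.57241239 202.88811371]
 [250.34092064 191.85188764]]
[[265.8, 218.8], [232.2, 218.6], [231.6, 186.1], [266.4, 186.3]]
```

Emit:
{"api": "move_arm", "payload": {
  "series": [
    [0,-0.65,0,0,0,-0.4],
    [0,0,-3,0,0,0],
    [0,0,-3,0,0,0],
    [0,0,-2,0,0,0],
    [0,0,-1.5,0,0,0],
    [0,0,0,0,0,0]
  ]
}}

```text
clock: 11.3
position: [0.414, -0.3264, 0.1098]
ee_rot: [0.426, -3.111, -0.002]
force: [0.6, 0.0, 0.6]
width: 1.001
```

Emit:
{"api": "move_arm", "payload": {
  "series": [
    [0,0,0,0,0,0],
    [0,0,0,0,0,0],
    [0,0,0,0,0,0],
    [0,0,0,0,0,0],
    [0,0,0,0,0,0],
    [0,0,0,0,0,0],
    [0,0,0,0,0,0],
    [0,0,0,0,0,0]
  ],
  "grip": 0.1,
  "force": 35
}}

```text
clock: 12.1
position: [0.4142, -0.3266, 0.1104]
ee_rot: [0.427, -3.112, -0.0]
force: [-0.3, 1.3, 0.8]
width: 0.352
```

Emit:
{"api": "move_arm", "payload": {
  "series": [
    [0,0.2,0,0,0,0],
    [0,0,0,0,0,0],
    [0,0,0,0,0,0],
    [0,0,0,0,0,0]
  ]
}}

```text
clock: 12.5
position: [0.4141, -0.3244, 0.1103]
ee_rot: [0.427, -3.112, -0.001]
force: [-0.5, -0.1, -2.5]
width: 0.301
```

Emit:
{"api": "move_arm", "payload": {
  "series": [
    [0,0,0.5,0,0,0],
    [0,0,1.0,0,0,0],
    [0,0,2,0,0,0],
    [0,0,3,0,0,0],
    [0,0,4,0,0,0],
    [0,0,4,0,0,0],
    [0,0,0,0,0,0],
    [0,0,0,0,0,0]
  ]
}}

```text
clock: 13.3
position: [0.4146, -0.3249, 0.2566]
ee_rot: [-0.426, 3.11, -0.002]
force: [-0.1, 0.8, -2.7]
width: 0.306
```

The gauge is held: opening 0.306, or 28 mm, carrying about 2.7 N. Next I estimate the board plane by correlating the unobstructed starting pictures over tilt and height.

```bash
cat > fit.py <<'E'
from h import *
from scipy.optimize import minimize
C={n:cam(n) for n in['side','top']}
G={n:cv2.GaussianBlur(cv2.cvtColor(cv2.imread(f'pics/{n}0.png'),cv2.COLOR_BGR2GRAY).astype(np.float32),(0,0),1.2) for n in C}
psi=-.027
def frame(a,b,z0):
    ex0=np.array([np.cos(psi),np.sin(psi),0]);ey0=np.array([-np.sin(psi),np.cos(psi),0]);ez=np.array([0,0,1.])
    ex=np.cos(a)*ex0+np.sin(a)*ez; ey=np.cos(b)*ey0+np.sin(b)*ez
    # ring centre in top view at height z0
    return onz(C['top'],(267.18,150.56),z0),ex,ey
gx,gy=np.meshgrid(np.arange(-.055,.056,.001),np.arange(-.185,.185,.001))
def samp(n,p,ex,ey,sh=(0,0)):
    P=p+gx.reshape(-1,1)*ex+gy.reshape(-1,1)*ey
    uv=(proj(C[n],P)+.5+np.array(sh))*1.5-.5
    return cv2.remap(G[n],uv[:,0].astype(np.float32).reshape(gx.shape),uv[:,1].astype(np.float32).reshape(gx.shape),cv2.INTER_LINEAR)
def hp(I): return I-cv2.GaussianBlur(I,(0,0),25)
def cost(v):
    p,ex,ey=frame(*v[:3]); A,B=hp(samp('side',p,ex,ey,v[3:])),hp(samp('top',p,ex,ey)); return -np.corrcoef(A.ravel(),B.ravel())[0,1]
if __name__=='__main__':
    res=[(cost([a,0,z,0,0]),a,z) for a in np.arange(.16,.46,.02) for z in np.arange(.122,.14,.002)]
    res.sort(); print(np.round(res[:3],3).tolist())
    c0,a,z=res[0]
    r=minimize(cost,[a,0,z,0,0],method='Nelder-Mead',options=dict(initial_simplex=np.array([[a,0,z,0,0],[a+.03,0,z,0,0],[a,.01,z,0,0],[a,0,z+.002,0,0],[a,0,z,1,0],[a,0,z,0,1]]),maxiter=500)); print(r.x.round(4),r.fun)
    for a2 in np.arange(.16,.46,.04): 
        q=minimize(lambda w:cost([a2,0,w[0],w[1],w[2]]),[z,0,0],method='Nelder-Mead',options=dict(initial_simplex=[[z,0,0],[z+.003,0,0],[z,1,0],[z,0,1]])); print(a2.round(2),q.x.round(3),round(q.fun,3))
    p,ex,ey=frame(*r.x[:3]); print(p,ex,ey,np.cross(ex,ey))
    I=np.hstack([samp('side',p,ex,ey,r.x[3:]),samp('top',p,ex,ey)]); cv2.imwrite('pics/rect.png',cv2.resize(I,None,fx=2,fy=1.5))
E
python3 fit.py
```

```text
[[-0.707, 0.2, 0.132], [-0.707, 0.22, 0.132], [-0.704, 0.18, 0.132]]
[ 2.082e-01 -6.000e-04  1.316e-01  6.737e-01 -3.326e-01] -0.7576405463345749
0.16 [ 0.132  0.694 -0.274] -0.746
0.2 [ 0.132  0.701 -0.25 ] -0.757
0.24 [0.134 0.826 0.239] -0.754
0.28 [0.133 0.777 0.059] -0.737
0.32 [0.137 1.064 1.211] -0.71
0.36 [0.142 1.346 2.424] -0.678
0.4 [ 0.133  0.707 -0.157] -0.638
0.44 [ 0.174  3.437 11.293] -0.616
[ 0.60477926 -0.04044745  0.13160377] [ 0.97803948 -0.02641348  0.2067392 ] [ 2.69967150e-02  9.99635349e-01 -5.88063018e-04] [-0.20664828  0.00615643  0.97839592][ WARN:0@116.984] global loadsave.cpp:1063 imwrite_ Unsupported depth image for selected encoder is fallbacked to CV_8U.
```

The tilt comes out at about 0.21 rad and the ring at (0.605,−0.041,0.132). Now I raise and carry the gauge over.

Emit:
{"api": "move_arm", "payload": {
  "series": [
    [0,0,3,0,0,0],
    [0,0,3,0,0,0],
    [2.3,3.6,0,0,0,-2.9],
    [2.3,3.6,0,0,0,-2.9],
    [2.3,3.6,0,0,0,-2.9],
    [2.3,3.6,0,0,0,-2.9],
    [2.3,3.6,0,0,0,-2.9],
    [2.3,3.6,0,0,0,-2.7]
  ]
}}

```text
clock: 14.2
position: [0.5522, -0.1069, 0.3139]
ee_rot: [-0.047, -3.138, -0.0]
force: [0.5, -0.6, -2.9]
width: 0.304
```

Emit:
{"api": "move_arm", "payload": {
  "series": [
    [1.3,3.5,0,0,0,0],
    [0.9,3.4,0,-0.08,-3.1,0],
    [0,0,0,-0.08,-3.1,0],
    [0,0,0,-0.08,-3.1,0],
    [0,0,0,-0.08,-3.0,0],
    [0,0,0,0,0,0],
    [0,0,0,0,0,0]
  ]
}}

```text
clock: 14.9
position: [0.5735, -0.0395, 0.3146]
ee_rot: [0.04, 2.93, -0.004]
force: [-0.4, -0.1, -1.7]
width: 0.299
```

```bash
cat > chk.py <<'E'
from h import *
import sys
c=cam('side'); s=c['s']; T=R.from_rotvec(s['ee_rot']).as_matrix(); p=s['position']
a=.215;psi=-.027; n=np.array([-np.sin(a)*np.cos(psi),-np.sin(a)*np.sin(psi),np.cos(a)]); ring=np.array([.605,-.0406,.132])
ey=np.array([-np.sin(psi),np.cos(psi),0]); ex=np.cross(ey,n)
Td=np.c_[-ex,ey,-n]; 
cup=p+.0963*T[:,2]
print('pos',p.round(4),'F',s['force'].round(1),'w',round(float(s['width']),3),'t',s['clock'])
print('turn needed deg',np.degrees(R.from_matrix(Td@T.T).as_rotvec()).round(2))
print('cup est',cup.round(4),'in mark frame mm',(np.array([ex,ey,n])@(cup-ring)*1e3).round(1))
for h in (.03,.005,0,-.006): print(h,'TCP cm shift to go',((ring+n*(.0963+h)-p)*100).round(2))
E
cat > look.py <<'E'
from chk import *
t=cam('top'); C={'side':c,'top':t,'wrist':cam('wrist')}
for k in C:
  hsv=cv2.cvtColor(C[k]['img'],cv2.COLOR_RGB2HSV); m=cv2.inRange(hsv,(100,110,40),(130,255,255))
  nn,l,st,ce=cv2.connectedComponentsWithStats(m); pc=proj(C[k],[cup,cup-.012*T[:,2],ring])
  print(k,'pred cup,mid,ring',pc.round(1).tolist(),[(ce[i].round(1).tolist(),st[i].tolist()) for i in range(1,nn) if st[i,4]>6 and np.hypot(*(ce[i]-pc[0]))<40])
E
python3 look.py
```

```text
pos [ 0.5735 -0.0395  0.3146] F [-0.4 -0.1 -1.7] w 0.299 t 14.9
turn needed deg [-0.03 -0.19  0.03]
cup est [ 0.5937 -0.04    0.2204] in mark frame mm [ 7.8  0.3 88.8]
0.03 TCP cm shift to go [ 0.46 -0.04 -5.92]
0.005 TCP cm shift to go [ 0.99 -0.05 -8.36]
0 TCP cm shift to go [ 1.1  -0.06 -8.85]
-0.006 TCP cm shift to go [ 1.22 -0.06 -9.43]
side pred cup,mid,ring [[304.2, 151.4], [303.6, 147.9], [305.7, 176.8]] []
top pred cup,mid,ring [[268.9, 145.4], [269.1, 145.2], [267.3, 150.4]] []
wrist pred cup,mid,ring [[257.1, 185.2], [257.1, 188.4], [256.8, 162.5]] []
```

Emit:
{"api": "move_arm", "payload": {
  "series": [
    [0.2,0,-2,0,0,0],
    [0.2,0,-2,0,0,0],
    [0.1,0,-1.9,0,0,0],
    [0,0,0,0,0,0],
    [0,0,0,0,0,0]
  ]
}}

```text
clock: 15.55
position: [0.5795, -0.0398, 0.2565]
ee_rot: [0.041, 2.927, -0.005]
force: [0.8, -0.1, -2.6]
width: 0.302
```

```bash
cat >> look.py <<'E'
q=np.zeros((450,800,3),np.uint8)
for k,b,f,x in [('side',(265,105,345,195),5,0),('wrist',(196,110,316,240),3.3,402)]:
    im=cv2.resize(C[k]['img'][b[1]:b[3],b[0]:b[2],::-1],None,fx=f,fy=f,interpolation=cv2.INTER_CUBIC)
    for P,col in [(cup,(0,255,0)),(ring,(0,255,255))]:
        u=proj(C[k],P)[0]; cv2.circle(im,(int((u[0]-b[0]+.5)*f),int((u[1]-b[1]+.5)*f)),2,col,-1)
    q[:im.shape[0],x:x+im.shape[1]]=im[:450,:800-x]
cv2.imwrite(sys.argv[1],q)
E
python3 look.py pics/p1.png
```

```text
pos [ 0.5795 -0.0398  0.2565] F [ 0.8 -0.1 -2.6] w 0.302 t 15.55
turn needed deg [ 0.01 -0.07  0.06]
cup est [ 0.5999 -0.0404  0.1624] in mark frame mm [ 1.5  0.  30.8]
0.03 TCP cm shift to go [-0.14 -0.   -0.11]
0.005 TCP cm shift to go [ 0.39 -0.02 -2.56]
0 TCP cm shift to go [ 0.5  -0.02 -3.04]
-0.006 TCP cm shift to go [ 0.62 -0.02 -3.63]
side pred cup,mid,ring [[304.8, 168.4], [304.2, 165.2], [305.7, 176.8]] [([306.5, 168.7], [303, 167, 7, 5, 15])]
top pred cup,mid,ring [[267.8, 149.3], [268.0, 149.1], [267.3, 150.4]] []
wrist pred cup,mid,ring [[256.9, 185.1], [256.9, 188.3], [256.8, 176.8]] []
```

View pics/p1.png

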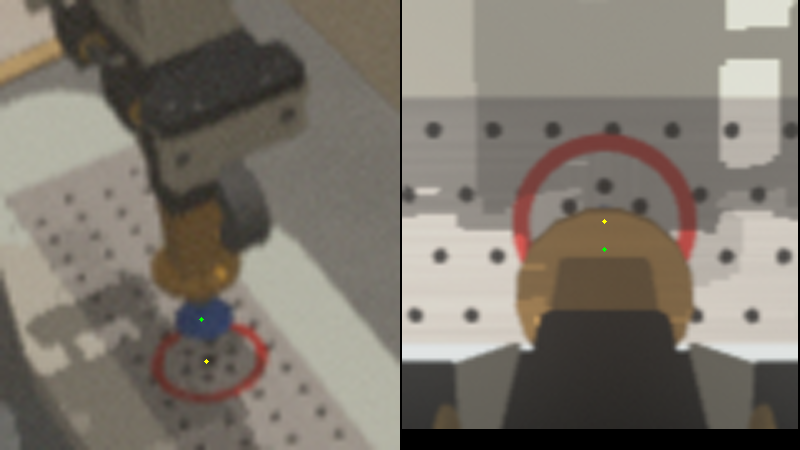

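Side view: the blue cup centre at crop (203,320) matches its prediction (201,319), and the ring centre at about (210,361) is 1–2 mm from its prediction. Wrist view: the ring centre at about (605,221) is on its prediction, and the hole rows are level, so the yaw is right. Now I descend slowly along the board normal.

Emit:
{"api": "move_arm", "payload": {
  "series": [
    [0.15,0,-0.85,0,0,0],
    [0.15,0,-0.85,0,0,0],
    [0.14,0,-0.8,0,0,0],
    [0,0,0,0,0,0],
    [0,0,0,0,0,0],
    [0,0,0,0,0,0]
  ]
}}

```text
clock: 16.3
position: [0.5838, -0.0397, 0.2316]
ee_rot: [0.041, 2.926, -0.004]
force: [-0.9, -0.5, -2.7]
width: 0.303
```

```bash
python3 - <<'E'
from chk import *
f=[]
for i in range(5): f.append(cam('side')['s']['force'])
print(np.mean(f,0),np.std(f,0))
E
```

```text
pos [ 0.5838 -0.0397  0.2316] F [-0.9 -0.5 -2.7] w 0.303 t 16.3
turn needed deg [-0.02  0.    0.05]
cup est [ 0.6043 -0.0403  0.1375] in mark frame mm [0.5 0.3 5.6]
0.03 TCP cm shift to go [-0.57 -0.02  2.38]
0.005 TCP cm shift to go [-0.04 -0.03 -0.07]
0 TCP cm shift to go [ 0.07 -0.03 -0.55]
-0.006 TCP cm shift to go [ 0.19 -0.04 -1.14]
[-0.18708405 -0.21298566 -2.23790631] [0.23904378 0.80871299 0.41826476]
```

Emit:
{"api": "move_arm", "payload": {
  "series": [
    [0.04,0,-0.2,0,0,0],
    [0.02,0,-0.1,0,0,0],
    [0,0,0,0,0,0],
    [0,0,0,0,0,0]
  ]
}}

```text
clock: 17.0
position: [0.5842, -0.0397, 0.2284]
ee_rot: [0.041, 2.927, -0.004]
force: [0.5, -0.2, -2.9]
width: 0.303
```

Emit:
{"api": "move_arm", "payload": {
  "series": [
    [0.04,0,-0.2,0,0,0],
    [0,0,0,0,0,0],
    [0,0,0,0,0,0]
  ]
}}

```text
clock: 17.3
position: [0.5846, -0.0396, 0.2263]
ee_rot: [0.041, 2.927, -0.004]
force: [1.0, 0.1, -3.6]
width: 0.303
```

Emit:
{"api": "move_arm", "payload": {
  "series": [
    [0.04,0,-0.2,0,0,0],
    [0,0,0,0,0,0],
    [0,0,0,0,0,0]
  ]
}}

```text
clock: 17.6
position: [0.5851, -0.0396, 0.2246]
ee_rot: [0.041, 2.926, -0.004]
force: [-1.2, 0.0, -0.3]
width: 0.309
```

```bash
cat > fm.py <<'E'
from chk import *
f=np.array([cam('side')['s']['force'] for i in range(8)]); print('F mean',f.mean(0).round(2),'along n',((f@n).mean()).round(2),'pos',monitor.observe()['position'])
E
python3 fm.py
```

```text
pos [ 0.5851 -0.0396  0.2246] F [-1.2  0.  -0.3] w 0.309 t 17.6
turn needed deg [-0.03  0.    0.04]
cup est [ 0.6057 -0.0402  0.1305] in mark frame mm [ 0.3  0.4 -1.6]
0.03 TCP cm shift to go [-0.71 -0.02  3.08]
0.005 TCP cm shift to go [-0.18 -0.04  0.64]
0 TCP cm shift to go [-0.07 -0.04  0.15]
-0.006 TCP cm shift to go [ 0.06 -0.04 -0.44]
F mean [-0.03 -0.34 -0.61] along n -0.59 pos [ 0.58513958 -0.03966196  0.22454063]
```

Contact is made, with about +1.8 N along the normal. I need about 4.5 mm more.

Emit:
{"api": "move_arm", "payload": {
  "series": [
    [0.02,0,-0.1,0,0,0],
    [0.02,0,-0.1,0,0,0],
    [0.02,0,-0.1,0,0,0],
    [0.03,0,-0.13,0,0,0],
    [0,0,0,0,0,0],
    [0,0,0,0,0,0],
    [0,0,0,0,0,0]
  ]
}}

```text
clock: 18.75
position: [0.586, -0.0397, 0.2203]
ee_rot: [0.041, 2.926, -0.004]
force: [-1.8, -0.2, 2.7]
width: 0.306
```

```bash
python3 fm.py; python3 look.py pics/p2.png
```

```text
pos [ 0.586  -0.0397  0.2203] F [-1.8 -0.2  2.7] w 0.306 t 18.75
turn needed deg [-0.02 -0.    0.04]
cup est [ 0.6066 -0.0402  0.1262] in mark frame mm [ 0.3  0.4 -6. ]
0.03 TCP cm shift to go [-0.8  -0.02  3.51]
0.005 TCP cm shift to go [-0.26 -0.03  1.07]
0 TCP cm shift to go [-0.16 -0.04  0.58]
-0.006 TCP cm shift to go [-0.03 -0.04 -0.  ]
F mean [-1.19 -0.25  2.86] along n 3.05 pos [ 0.58602031 -0.03969459  0.22020409]
pos [ 0.586  -0.0397  0.2202] F [-0.8 -1.2  2.5] w 0.304 t 19.2
turn needed deg [-0.02 -0.    0.04]
cup est [ 0.6066 -0.0402  0.1261] in mark frame mm [ 0.3  0.4 -6.1]
0.03 TCP cm shift to go [-0.8  -0.02  3.52]
0.005 TCP cm shift to go [-0.26 -0.03  1.08]
0 TCP cm shift to go [-0.16 -0.04  0.59]
-0.006 TCP cm shift to go [-0.03 -0.04  0.  ]
side pred cup,mid,ring [[306.0, 178.2], [305.5, 175.1], [305.7, 176.8]] [([307.5, 177.1], [305, 175, 6, 5, 15])]
top pred cup,mid,ring [[267.0, 150.4], [267.2, 150.2], [267.3, 150.4]] []
wrist pred cup,mid,ring [[256.9, 186.2], [256.9, 189.4], [256.5, 187.5]] []
```

View pics/p2.png

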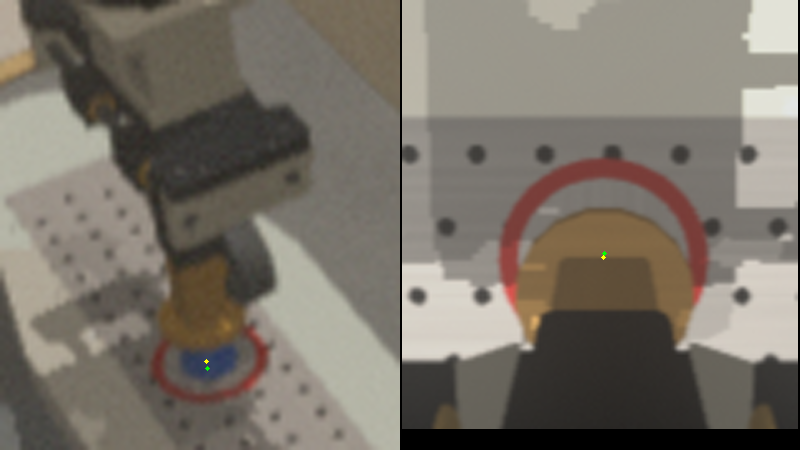

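The checks agree, so I'm handing in:
- **Force:** about 5.5 N along the normal, which puts the stem at about 5.8 mm.
- **Cup:** centred in the ring. The blue spans crop x 180–237 inside the ring's 153–267.
- **Lever:** over.

```bash
python3 -c "
from h import *
print(monitor.observe()['force'],workorder.sign_off())"
```

```text
the job is handed in; nothing more can be done
[ 0.13851611 -0.62661128  2.51934293] None
```

I opened the suction by throwing the damper lever fully over. I then lifted the gauge from its stand and handed the job in at about 19 s with the gauge pressed on the red ring. The hand-in reports no verdict, so the results below are my own measurements.

- **Lever:** it reached its end stop (about 5 N). Just after the push, side and top pictures put the knob within 1 px of where 1.0 rad should be. I did not re-measure it after setting the gauge down.
- **Cup on the ring:** it sits inside the ring. By pose estimate it is less than 1 mm off centre, and the pictures agree to about 2 mm.
- **Push:** the force along the board normal rose by about 5.5 N, which puts the stem about 5.8 mm in. The arm's position gives about 6 mm.
- **Square to the board:** the gauge is turned to match a board slope of about 0.215 rad, fitted from two pictures. I estimate that slope is good to about 0.04 rad, against the 0.14 rad allowed, and I did not check it by another method.
- **Grip:** the opening reads 28 mm, the width of the grip. I never moved near the bottles or the brush.

**First attempt missed:** the fingers passed over the knob without touching it. In the wrist picture the fingertips lie about 10 mm behind the reported TCP, not 19 mm ahead of it as stated. I took the true grasp point as about 29 mm behind the reported TCP, and everything after that fitted.

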